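# Check that a trolley's brake lever stops short of the bar

## Task

The push bar of a timber trolley lies in two wooden cradles on the bench; check the brake on its long hand lever (the short lever beside it is the tilt release). With the outside of the fingers, press the long lever in towards the bar until it comes up firm against its stop, let it spring right back out, then press it in to the stop a second time and finish while still holding it there so that the gap to the bar can be seen. Push only on the lever's outer face without forcing it or pinching it, and leave the bar, the short lever and everything else on the bench alone.

Things in the scene. Friction and masses are not known exactly. Their poses are not given: they have to be found in the camera images.
- brake (a joint): Turn of the long brake lever about its upright hinge (rad): 0 = sprung fully out, 0.30 = hard against its built-in stop, which leaves about 9 mm between its ball and the bar (20 mm at the press point). Sprung outwards: at the press point about 2.4 N starts it moving and about 6 N brings it to the stop.
- brake_press (a point): Point on the bare aluminium blade of the LONG lever: 10 mm thick, 16 mm high, its centre line 150 mm above the bench, an 18 mm ball at its free end; hinge to ball 140 mm. The point: outer face, mid height, 100 mm along from the hinge, 40 mm short of the ball. x points squarely through the blade to the bar (the way to press), y to the free end, z up. To the stop it travels about 30 mm.
- brake_hinge (a point): Centre of the long lever's upright hinge pin, at the height of the blade's centre line, 35 mm from the bar's axis. Seen from above the lever turns clockwise about it when pressed.
- push_bar: Fixed steel push bar, 28 mm across, 530 mm long with its rubber ends (34 mm), axis level, 150 mm above the bench, in two wooden cradles (posts 50 x 30 mm, feet 120 x 45 mm) 212 mm either side of its middle. Origin: on the bench under its middle; y along the bar, x across it, z up. Both levers are on its -x side, towards the robot.
- tilt_clamp: Clamp of the SHORT lever (tilt release, 80 mm long, like the long one), with that lever: not to be touched. Origin on the bar's axis, axes as the push bar's. The lever stands 30 to 75 mm out from that axis and points to +y. The two levers may change places along the bar: one clamp sits 180 mm to -y of the bar's middle, the other 30 mm to +y.
- rasp: Wood rasp with a black handle, 265 x 26 x 26 mm, lying. Loose bystander; origin at its underside.
- offcut: Pale wood offcut, 70 x 120 x 28 mm. Loose bystander; origin at its underside.
- glue: White glue bottle with an orange cap, 56 mm across, 150 mm tall. Loose bystander; origin at its underside.
- screw_jar: Glass jar with a steel lid, 54 mm across, 65 mm tall, standing by the push bar. Loose bystander; origin at its underside.
- tape: Tape measure, 70 x 38 x 62 mm, standing. Loose bystander; origin at its underside.
- mallet: Wooden mallet lying down, 280 mm long, head 120 mm wide and 70 mm high. Loose bystander; origin at its underside.
- square: Try square lying flat, stock 120 mm, blade 190 mm. Loose bystander; origin at its underside.

How it is judged:
By the outcome, as a careful person would: the job done as asked, in the order asked, and still so for the second after the job is handed in, while the arm keeps its last pose, push and grip.
It also fails if it takes over 40 s, if anything falls off the work surface, if the arm or the gripper's body presses on something with over 40 N, if the wrist force passes 120 N, or if a joint passes its speed limit or range.

## Robot

A 7-joint arm with a two-finger parallel gripper is mounted at the origin on the work surface. World frame = base frame: x ahead of the robot, y to its left, z up, the work surface at z = 0. Lengths are in m, angles in degrees, forces in N, time in s.
With the tool pointing down it reaches from about 0.425 to 0.975 m from the base axis. Payload 16.7 kg.
Tool frame: the origin (TCP) lies where the fingers leave the gripper's body, on its centre line; the fingertips stand 73 mm ahead of it and the grasp point (between the pads) lies 54 mm ahead of it; z points along the fingers, y is the direction in which the jaws open and shut (so a half turn about z gives the same grasp; the last joint's range is limited). The gripper opens to 85 mm and grips with 20 to 120 N. Pads are 22 mm wide; open, the fingers measure 114 mm over their backs; the gripper's body (76 mm by 85 mm) begins 54 mm behind the grasp point. The pads swing forward as they close: fully open they stand 13 mm farther back than shut.
Start: joints at [-74.169, 24.414, 4.234, 92.017, -1.954, 63.644, -3.845], TCP at [0.279, 0.615, 0.304] pointing down, gripper open.
Joint ranges: [-163.25, 163.25], [-28.42, 122.38], [-70.27, 78.77], [12.13, 141.07], [-58.53, 238.53], [9.26, 117.41], [-156.51, 156.51]. Speed limits (degrees/s): [108.29, 108.29, 136.94, 136.94, 172.46, 172.46, 172.46].

## Interface

Orientations are given as a 3x3 rotation matrix whose columns are the frame's x, y, z axes.
In Python, from rig import robot gives the robot as it stands. The module is installed in compiled form; this text tells all that it offers.
- The arm moves only by the tool arm_command, never from a script. Its argument "increments" is a list of rows, each a list of 4 numbers: the shift along the world's x, y, z in m, then the turn about the world's z in rad. A call has 1 to 5 rows; each row is the pose to reach, as a shift and turn from the pose commanded when the call began; what a row does not reach only later rows make up. A row lasts 1/12 s, in which the tool goes at most 41.7 mm and 7.16 degrees, less where a joint would pass 70% of its speed; a pose out of reach is approached as far as the arm can. A call with a gripper value outside its range is refused whole. "gripper" is the finger opening in m, from 0 to 0.0854, set as the call begins (left out, the last holds). The fingers move at their own pace and stop on an object; the grip force is fixed at half the most. Time passes only in rows, so rows that repeat a pose let the fingers close. It gives the time, the measured TCP pose, the force and the opening at its end, in the units of the state.
- robot.observe(): the state, without advancing time (a new reading comes with each control period).
- robot.capture(name): name is "side" or "top"; returns (picture, depth): 400x640x3 uint8, red, green, blue; 400x640 float32, m along the optical axis (not along the pixel's ray), 0 where there is no reading.
- robot.get_calibration(name): a dict with "fx", "fy", "cx", "cy" (pixels), "R" (3x3) and "t" (3): a world point X has camera coordinates R X + t. Camera axes: x right, y down, z forward; pixel columns grow to the right and rows downward; lengths in m; the calibration is good to about 2 mm. A picture is of the moment at which its call begins. get_calibration takes no time and is no camera call.
- robot.job_done(): hands the job in, once; it reports no verdict.
The state is a dict: "t": time; "joint_pos": joint angles; "qd": joint speeds; "tau": joint torques, N m; "tcp_pos": TCP position; "orientation": TCP orientation; "force": force on the tool from outside, world axes, zero at the start; "wrist_torque": the same for the moment, N m; "gripper_width": finger opening in m.
Only numpy, scipy, OpenCV 4.12 (cv2) and the standard library are available. Lean on these libraries where they do the work, as an engineer would, in place of code of your own. Each camera call takes 0.05 s, during which the arm holds its last target. There are 200 camera calls.

## Working session

There is one attempt and no reset: what is moved stays moved. The work goes in short steps, Python scripts to look and compute and a tool call to move; the robot and the scene stay as the last step left them, time stands still between calls to the robot, and variables do not carry over. Pictures are saved under pics/ and viewed, about 8 in all and at most 12, crops included, and the job is handed in when it is done.

Besides the shell and the picture viewer there is one more tool, called after "Call:" in YAML: its name, and indented under it one key for each argument. arm_command: Moves the arm, as the interface text tells. Its arguments: {"type":"object","properties":{"increments":{"type":"array"},"gripper":{"type":"number"}},"required":["increments"]}

```bash
mkdir -p pics; python3 - <<'E'
from rig import robot
import cv2,numpy as np
s=robot.observe();print(s)
for n in("top","side"):
    p,d=robot.capture(n);np.savez(n+"0.npz",p=p,d=d)
    cv2.imwrite(f"pics/{n}0.png",p[...,::-1]);print(n,robot.get_calibration(n))
E
```

```text
{'t': 0.0, 'joint_pos': array([-74.17182698,  24.45002535,   4.23112025,  92.05081115,
        -1.95388154,  63.64287618,  -3.84548709]), 'qd': array([-0.02547419, -0.01322768, -0.01076366, -0.02489823, -0.06673208,
        0.08483265,  0.00806792]), 'tau': array([-7.71424584e-05, -9.49860263e+01,  3.76058578e+00, -4.63487434e+01,
        1.92338362e-02,  1.05325878e-02,  4.77226672e-05]), 'tcp_pos': array([0.27867232, 0.61446002, 0.30321707]), 'orientation': array([[-9.10709240e-01,  4.13047809e-01, -4.33096345e-04],
       [ 4.13048026e-01,  9.10708491e-01, -1.17147346e-03],
       [-8.94500280e-05, -1.24576130e-03, -9.99999220e-01]]), 'force': array([-0.41029137, -0.44073571,  0.27469541]), 'wrist_torque': array([0.01478632, 0.0166494 , 0.01186479]), 'gripper_width': 0.0856833155279803}
top {'fx': 483.5512583784694, 'fy': 483.5512583784694, 'cx': 329.9283736165827, 'cy': 201.44990829685034, 'R': array([[-7.00732771e-03, -9.99975366e-01, -4.05881381e-04],
       [-9.89947033e-01,  6.99439262e-03, -1.41265534e-01],
       [ 1.41264893e-01, -5.88092820e-04, -9.89971658e-01]]), 't': array([-0.02001648,  0.59525876,  1.68232166])}
side {'fx': 427.83202666315685, 'fy': 427.83202666315685, 'cx': 312.39605101606185, 'cy': 200.1611029889378, 'R': array([[ 7.19075937e-01, -6.94931183e-01, -6.68205777e-04],
       [-5.32398702e-01, -5.50277918e-01, -6.43230779e-01],
       [ 4.46633428e-01,  4.62887527e-01, -7.65672070e-01]]), 't': array([-0.42508761,  0.38140669,  1.24993172])}
```

View pics/top0.png

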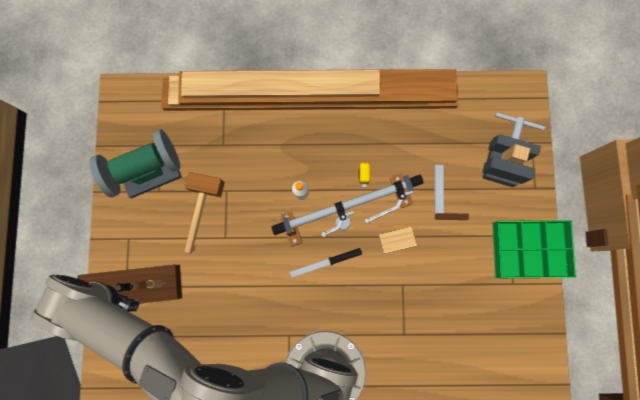

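View pics/side0.png

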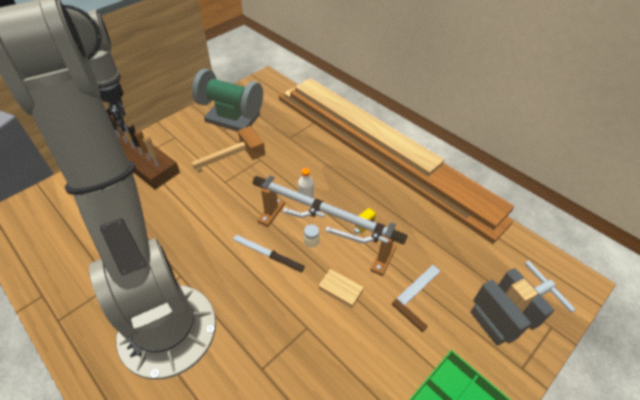

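The top view shows the bar running from (278,230) to (417,181). The long lever runs from its clamp near (404,200) to its ball near (368,221). The short lever runs from (342,212) to (323,235), with the jar at (343,224). I'll zoom in and measure.

```bash
cat > h.py <<'E'
import numpy as np,cv2
from rig import robot
def ray(n,u,v,z):
    c=robot.get_calibration(n);R,t=c["R"],c["t"]
    d=R.T@np.array([(u-c["cx"])/c["fx"],(v-c["cy"])/c["fy"],1]);o=-R.T@t
    return o+d*(z-o[2])/d[2]
def pix(n,X):
    c=robot.get_calibration(n);p=c["R"]@np.asarray(X)+c["t"]
    return c["fx"]*p[0]/p[2]+c["cx"],c["fy"]*p[1]/p[2]+c["cy"]
def cloud(n,d):
    c=robot.get_calibration(n);v,u=np.mgrid[:400,:640]
    P=np.stack([(u-c["cx"])/c["fx"]*d,(v-c["cy"])/c["fy"]*d,d],-1)-c["t"]
    return P@c["R"]
E
python3 - <<'E'
from h import *
T=np.load("top0.npz");S=np.load("side0.npz")
a=cv2.resize(T["p"][160:250,265:430],None,fx=4.8,fy=4.8,interpolation=cv2.INTER_CUBIC)
cv2.imwrite("pics/topc.png",a[...,::-1])
a=cv2.resize(S["p"][165:280,240:415],None,fx=4.5,fy=4.5,interpolation=cv2.INTER_CUBIC)
cv2.imwrite("pics/sidec.png",a[...,::-1])
P=cloud("top",T["d"])
Q=P[160:250,265:430].reshape(-1,3);Q=Q[(Q[:,2]>.13)&(Q[:,2]<.2)]
print(len(Q)); 
m=np.zeros((400,640),np.uint8);m[160:250,265:430]=(P[160:250,265:430,2]>.12)*255
cv2.imwrite("pics/m.png",cv2.resize(m[160:250,265:430],None,fx=4.8,fy=4.8,interpolation=0))
for u,v in((278,230),(417,181),(368,221),(323,235)):print(ray("top",u,v,.15))
E
```

```text
1989
[0.4853836  0.14859607 0.15      ]
[ 0.64709578 -0.3173049   0.15      ]
[ 0.51323041 -0.15015597  0.15      ]
[ 4.67762618e-01 -4.31537126e-04  1.50000000e-01]
```

View pics/topc.png

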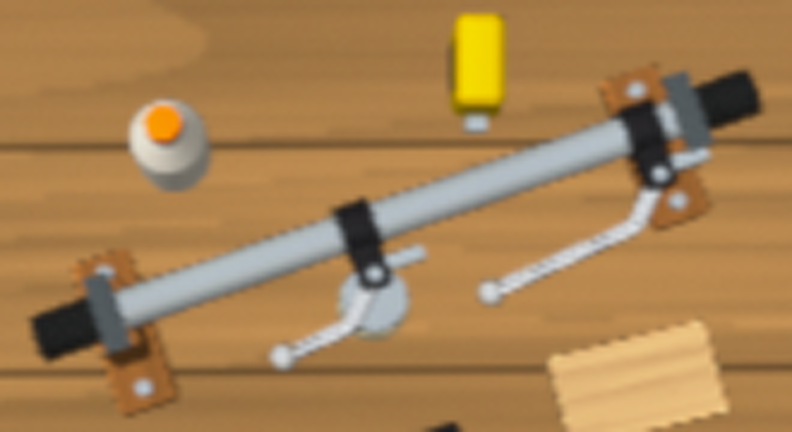

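View pics/sidec.png

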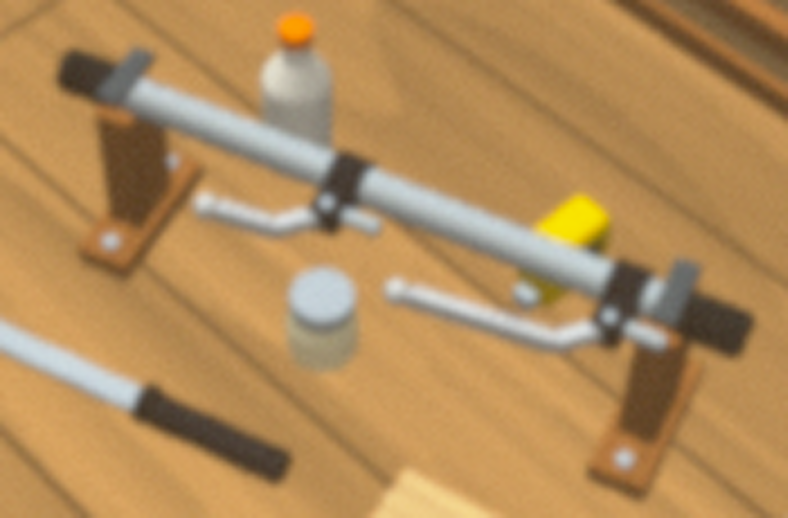

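```bash
python3 - <<'E'
from h import *
def tp(x,y,z=.15):return ray("top",265+(x+.5)/4.8-.5,160+(y+.5)/4.8-.5,z)
def sp(x,y,z=.15):return ray("side",240+(x+.5)/4.5-.5,165+(y+.5)/4.5-.5,z)
L,Rr=tp(39,338),tp(755,93);print("ends",L,Rr,np.linalg.norm(L-Rr))
yb=(L-Rr)/np.linalg.norm(L-Rr);xb=np.array([yb[1],-yb[0],0]);mid=(L+Rr)/2
print("yb",yb,"xb",xb,"mid",mid)
for n,f,pts in(("top",tp,dict(hinge=(660,174),elbow=(637,224),ball=(489,292),q=(563,259),sh=(374,273),sb=(281,356))),("side",sp,dict(hinge=(609,316),elbow=(560,338),ball=(396,289),sh=(325,203),sb=(204,203)))):
    for k,p in pts.items():
        X=f(*p);print(n,k,X.round(4),"bar x,y",((X-mid)@xb).round(4),((X-mid)@yb).round(4))
T=np.load("top0.npz");P=cloud("top",T["d"])
# blade points: height .13-.18, bar x -.12..-.025
Q=P[170:250,265:430].reshape(-1,3);bx=(Q-mid)@xb;by=(Q-mid)@yb
k=(Q[:,2]>.135)&(Q[:,2]<.19)&(bx<-.02)&(bx>-.13)&(by<-.02)&(by>-.2)
for i in np.argsort(by[k]):print(bx[k][i].round(3),by[k][i].round(3),Q[k][i,2].round(3),end=" | ")
k=(Q[:,2]>.13)&(abs(bx)<.01);print("bar z",np.median(Q[k,2]))
E
```

```text
ends [0.48543743 0.16606135 0.15      ] [ 0.65388522 -0.33399418  0.15      ] 0.5276648489650799
yb [-0.31923255  0.94767641  0.        ] xb [0.94767641 0.31923255 0.        ] mid [ 0.56966132 -0.08396641  0.15      ]
top hinge [ 0.5969 -0.2658  0.15  ] bar x,y -0.0322 -0.181
top elbow [ 0.5619 -0.2488  0.15  ] bar x,y -0.06 -0.1538
top ball [ 0.5151 -0.1451  0.15  ] bar x,y -0.0712 -0.0406
top q [ 0.5378 -0.1969  0.15  ] bar x,y -0.0663 -0.0968
top sh [ 0.5289 -0.0657  0.15  ] bar x,y -0.0328 0.0303
top sb [ 0.4718 -0.0009  0.15  ] bar x,y -0.0662 0.1099
side hinge [ 0.6047 -0.2567  0.15  ] bar x,y -0.0219 -0.1749
side elbow [ 0.5678 -0.2458  0.15  ] bar x,y -0.0534 -0.1528
side ball [ 0.5183 -0.1421  0.15  ] bar x,y -0.0672 -0.0387
side sh [ 0.5355 -0.0551  0.15  ] bar x,y -0.0231 0.0382
side sb [0.4746 0.0038 0.15  ] bar x,y -0.0621 0.1135
-0.032 -0.199 0.149 | -0.029 -0.199 0.155 | -0.025 -0.197 0.155 | -0.028 -0.195 0.159 | -0.031 -0.195 0.155 | -0.024 -0.194 0.154 | -0.034 -0.194 0.153 | -0.027 -0.192 0.158 | -0.022 -0.192 0.149 | -0.03 -0.192 0.154 | -0.033 -0.19 0.156 | -0.02
[... 3683 characters left out ...]
| -0.072 -0.055 0.161 | -0.075 -0.055 0.156 | -0.068 -0.054 0.153 | -0.071 -0.052 0.157 | -0.074 -0.051 0.157 | -0.067 -0.05 0.157 | -0.07 -0.049 0.159 | -0.073 -0.048 0.16 | -0.076 -0.047 0.159 | -0.069 -0.046 0.163 | -0.072 -0.045 0.16 | -0.064 -0.045 0.153 | -0.075 -0.044 0.155 | -0.068 -0.043 0.157 | -0.078 -0.043 0.155 | -0.071 -0.041 0.163 | -0.074 -0.041 0.153 | -0.064 -0.041 0.159 | -0.067 -0.04 0.157 | -0.077 -0.039 0.159 | -0.08 -0.039 0.156 | -0.07 -0.039 0.158 | -0.073 -0.038 0.157 | -0.065 -0.037 0.155 | -0.076 -0.037 0.154 | -0.079 -0.036 0.151 | -0.069 -0.036 0.157 | -0.072 -0.034 0.161 | -0.075 -0.033 0.158 | -0.067 -0.033 0.153 | -0.07 -0.032 0.149 | bar z 0.1637537013067832
```

The clamp spacing (−0.18 and +0.03), the lever length and the heights all agree with the text. The long lever is at −y. The press point is at bar (−0.073, −0.080). I'll close the gripper and move to hover outside it, with the jaw axis turned across the bar.

Call:
arm_command:
  increments:
    - [0.016,-0.036,0,-0.1]
    - [0.032,-0.072,0,-0.2]
    - [0.048,-0.108,0,-0.3]
    - [0.064,-0.144,0,-0.4]
    - [0.08,-0.18,0,-0.5]
  gripper: 0

```text
t: 0.52
tcp_pos: [0.3591, 0.4328, 0.3036]
orientation: [[-0.597, 0.802, -0.0], [0.802, 0.597, -0.0], [0.0, -0.001, -1.0]]
force: [0.4, 0.5, -0.1]
gripper_width: 0.0255
```

Call:
arm_command:
  increments:
    - [0.016,-0.036,0,-0.08]
    - [0.032,-0.072,0,-0.16]
    - [0.048,-0.108,0,-0.24]
    - [0.064,-0.144,0,-0.32]
    - [0.08,-0.18,0,-0.39]

```text
t: 0.93
tcp_pos: [0.4391, 0.2528, 0.3039]
orientation: [[-0.248, 0.969, -0.0], [0.969, 0.248, 0.0], [0.0, -0.0, -1.0]]
force: [1.5, 1.2, -0.4]
gripper_width: -0.0
```

Call:
arm_command:
  increments:
    - [0.01,-0.038,0,0]
    - [0.02,-0.076,0,0]
    - [0.03,-0.114,0,0]
    - [0.04,-0.152,0,0]
    - [0.05,-0.19,0,0]

```text
t: 1.35
tcp_pos: [0.4887, 0.0627, 0.304]
orientation: [[-0.252, 0.968, -0.0], [0.968, 0.252, 0.0], [0.0, 0.0, -1.0]]
force: [1.2, 0.3, 0.0]
gripper_width: -0.0001
```

Call:
arm_command:
  increments:
    - [0,-0.038,0,0]
    - [0,-0.076,0,0]
    - [-0.002,-0.114,0,0]
    - [-0.004,-0.152,0,0]
    - [-0.006,-0.19,0,0]

```text
t: 1.77
tcp_pos: [0.4822, -0.1271, 0.3039]
orientation: [[-0.252, 0.968, 0.0], [0.968, 0.252, 0.0], [0.0, 0.0, -1.0]]
force: [1.1, 0.2, 0.5]
gripper_width: -0.0003
```

Call:
arm_command:
  increments:
    - [0,-0.03,0,0]
    - [0,-0.055,0,0]
    - [0,-0.07,0,0]
    - [0,-0.07,0,0]
    - [0,-0.07,0,0]

```text
t: 2.18
tcp_pos: [0.4825, -0.1959, 0.3037]
orientation: [[-0.25, 0.968, -0.001], [0.968, 0.25, -0.0], [0.0, -0.001, -1.0]]
force: [0.4, 0.1, 0.3]
gripper_width: -0.0
```

Call:
arm_command:
  increments:
    - [0,0,-0.025,0]
    - [0,0,-0.05,0]
    - [0,0,-0.075,0]
    - [0,0,-0.098,0]
    - [0,0,-0.098,0]

```text
t: 2.6
tcp_pos: [0.4813, -0.1932, 0.2024]
orientation: [[-0.254, 0.967, -0.006], [0.967, 0.254, 0.001], [0.002, -0.005, -1.0]]
force: [-1.5, 0.4, -0.7]
gripper_width: 0.0001
```

```bash
python3 - <<'E'
from h import *
a=[]
for n,(x,y) in dict(top=(310,170),side=(270,150)).items():
    p,d=robot.capture(n);np.savez(n+"1.npz",p=p,d=d)
    a.append(cv2.resize(p[y:y+100,x:x+133],None,fx=3,fy=3,interpolation=cv2.INTER_CUBIC))
cv2.imwrite("pics/hov.png",np.hstack(a)[...,::-1])
s=robot.observe();print(s["t"],s["tcp_pos"],s["force"])
E
```

```text
2.7 [ 0.48276229 -0.19457488  0.20599006] [-0.17965021 -1.60148377  0.12331344]
```

View pics/hov.png

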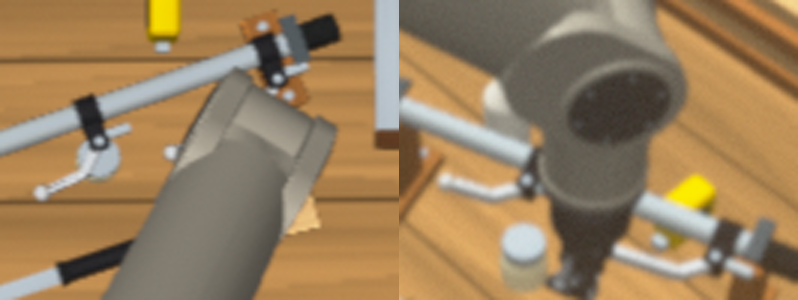

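Call:
arm_command:
  increments:
    - [0.006,0.002,0,0]
    - [0.012,0.004,0,0]
    - [0.018,0.006,0,0]
    - [0.021,0.007,0,0]
    - [0.021,0.007,0,0]

```text
t: 3.12
tcp_pos: [0.505, -0.1878, 0.2064]
orientation: [[-0.253, 0.967, 0.001], [0.967, 0.253, -0.0], [-0.0, 0.001, -1.0]]
force: [-0.1, -0.3, -0.4]
gripper_width: -0.0002
```

Call:
arm_command:
  increments:
    - [0.002,0.001,0,0]
    - [0.004,0.0015,0,0]
    - [0.006,0.002,0,0]
    - [0.007,0.0025,0,0]
    - [0.007,0.0025,0,0]

```text
t: 3.53
tcp_pos: [0.5107, -0.1859, 0.2058]
orientation: [[-0.252, 0.968, -0.001], [0.968, 0.252, -0.0], [0.0, -0.001, -1.0]]
force: [-2.7, -1.6, 1.3]
gripper_width: -0.0007
```

Call:
arm_command:
  increments:
    - [0.002,0.001,0,0]
    - [0.004,0.002,0,0]
    - [0.006,0.003,0,0]
    - [0.007,0.0035,0,0]
    - [0.007,0.0035,0,0]

```text
t: 3.95
tcp_pos: [0.5178, -0.182, 0.2057]
orientation: [[-0.253, 0.968, -0.001], [0.968, 0.253, 0.0], [0.0, -0.001, -1.0]]
force: [-4.4, 1.5, 0.1]
gripper_width: 0.0001
```

Call:
arm_command:
  increments:
    - [0.002,0.001,0,0]
    - [0.004,0.002,0,0]
    - [0.006,0.003,0,0]
    - [0.007,0.0035,0,0]
    - [0.007,0.0035,0,0]

```text
t: 4.37
tcp_pos: [0.5246, -0.1784, 0.2057]
orientation: [[-0.253, 0.968, -0.001], [0.968, 0.253, 0.0], [0.001, -0.001, -1.0]]
force: [-6.2, 2.2, 0.6]
gripper_width: 0.0001
```

```bash
cat > chk.py <<'E'
from h import *
import sys
tag=sys.argv[1]
F=[];xb=np.array([.9477,.3192,0]);yb=np.array([-.3192,.9477,0]);mid=np.array([.56966,-.08397,.15])
for i in range(3):
    for n in("top","side"):
        p,d=robot.capture(n);F.append(robot.observe()["force"])
        if i==0: cv2.imwrite(f"pics/{n}_{tag}.png",p[...,::-1]); 
        if i==0 and n=="top": T=p,d
F=np.array(F);m=F.mean(0);s=robot.observe();X=s["tcp_pos"]-mid
print("t",s["t"],"F",m.round(2),"sd",F.std(0).round(2),"Fx,Fy bar",(m@xb).round(2),(m@yb).round(2),"tcp bar",(X@xb).round(4),(X@yb).round(4),s["tcp_pos"])
P=cloud("top",T[1])[170:250,265:430].reshape(-1,3);c=T[0][170:250,265:430].reshape(-1,3).astype(int)
bx=(P-mid)@xb;by=(P-mid)@yb
k=(P[:,2]>.14)&(P[:,2]<.172)&(bx<-.016)&(bx>-.1)&(by<.0)&(by>-.06)&(c.min(1)>120)
print(k.sum(),"ball",bx[k].mean().round(4),bx[k].min().round(4),bx[k].max().round(4),by[k].min().round(4),by[k].max().round(4))
E
python3 chk.py a
```

```text
t 4.6667 F [-5.99  2.49  0.51] sd [0.44 0.43 0.31] Fx,Fy bar -4.88 4.27 tcp bar -0.0731 -0.0752 [ 0.52439397 -0.17859168  0.2056941 ]
5 ball -0.0286 -0.033 -0.0255 -0.0049 -0.0008
```

```bash
python3 - <<'E'
import cv2,numpy as np
a=cv2.imread("pics/top_a.png")[170:270,310:443];b=cv2.imread("pics/side_a.png")[180:280,275:408]
cv2.imwrite("pics/a2.png",np.hstack([cv2.resize(i,None,fx=3,fy=3,interpolation=2) for i in(a,b)]))
E
```

```text
(no output)
```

View pics/a2.png

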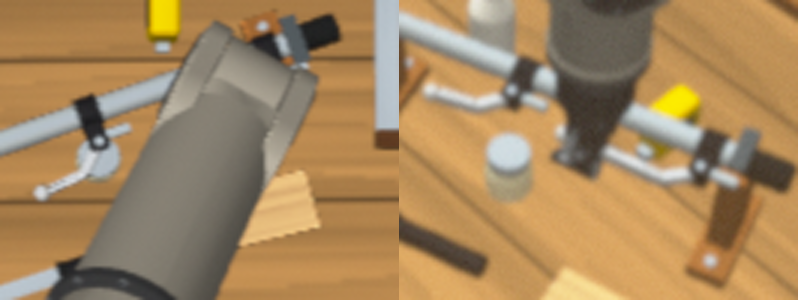

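The side view shows only the finger back touching the blade, with the ball just clear at crop (565,135). The sideways force comes from friction, because the blade drags +y early in its arc. I'll follow the arc.

Call:
arm_command:
  increments:
    - [0.001,0.001,0,0]
    - [0.002,0.0025,0,0]
    - [0.003,0.0035,0,0]
    - [0.004,0.004,0,0]
    - [0.004,0.004,0,0]

```text
t: 5.08
tcp_pos: [0.529, -0.175, 0.2059]
orientation: [[-0.252, 0.968, 0.0], [0.968, 0.252, -0.0], [-0.0, 0.0, -1.0]]
force: [-2.7, -3.3, -0.9]
gripper_width: 0.0
```

Call:
arm_command:
  increments:
    - [0.001,0.0006,0,0]
    - [0.002,0.0012,0,0]
    - [0.003,0.0018,0,0]
    - [0.004,0.0023,0,0]
    - [0.004,0.0023,0,0]

```text
t: 5.5
tcp_pos: [0.5329, -0.1728, 0.2059]
orientation: [[-0.252, 0.968, -0.0], [0.968, 0.252, -0.0], [-0.0, -0.0, -1.0]]
force: [-4.2, -4.1, -0.5]
gripper_width: 0.0005
```

Call:
arm_command:
  increments:
    - [0.001,0.0005,0,0]
    - [0.002,0.001,0,0]
    - [0.003,0.0015,0,0]
    - [0.003,0.0015,0,0]
    - [0.003,0.0015,0,0]

```text
t: 5.92
tcp_pos: [0.5357, -0.1714, 0.2059]
orientation: [[-0.252, 0.968, -0.0], [0.968, 0.252, -0.0], [-0.0, -0.0, -1.0]]
force: [-4.7, -4.1, -0.0]
gripper_width: -0.0
```

```bash
python3 chk.py b
```

```text
t 6.2167 F [-4.53 -3.91 -0.07] sd [0.66 0.6  0.41] Fx,Fy bar -5.54 -2.26 tcp bar -0.0601 -0.0719 [ 0.53564891 -0.17134295  0.20592767]
5 ball -0.0283 -0.0328 -0.0255 -0.0053 -0.0012
```

Call:
arm_command:
  increments:
    - [0.001,0.0003,0,0]
    - [0.002,0.0006,0,0]
    - [0.002,0.0006,0,0]
    - [0.002,0.0006,0,0]

```text
t: 6.55
tcp_pos: [0.5376, -0.1705, 0.2059]
orientation: [[-0.252, 0.968, -0.001], [0.968, 0.252, 0.0], [0.0, -0.001, -1.0]]
force: [-5.8, -2.5, 1.2]
gripper_width: -0.0001
```

Call:
arm_command:
  increments:
    - [0.001,0.0003,0,0]
    - [0.002,0.0006,0,0]
    - [0.002,0.0006,0,0]
    - [0.002,0.0006,0,0]

```text
t: 6.88
tcp_pos: [0.5387, -0.1702, 0.2057]
orientation: [[-0.251, 0.968, -0.002], [0.968, 0.251, 0.0], [0.001, -0.002, -1.0]]
force: [-12.3, -2.7, 5.8]
gripper_width: -0.0003
```

The force stepped from about 6 to 12 N and the TCP stalled at bar x −0.057 (predicted −0.056), so the lever is on its stop. I'll confirm the steady force before releasing.

```bash
python3 chk.py c; python3 - <<'E'
import cv2,numpy as np
a=cv2.imread("pics/top_c.png")[170:270,310:443];b=cv2.imread("pics/side_c.png")[180:280,275:408]
cv2.imwrite("pics/c2.png",np.hstack([cv2.resize(i,None,fx=3,fy=3,interpolation=2) for i in(a,b)]))
E
```

```text
t 7.1833 F [-12.15  -2.69   5.37] sd [0.41 0.18 0.61] Fx,Fy bar -12.37 1.33 tcp bar -0.0569 -0.0718 [ 0.53866646 -0.17018765  0.2057381 ]
5 ball -0.0285 -0.0322 -0.0256 -0.0052 -0.0008
```

View pics/c2.png

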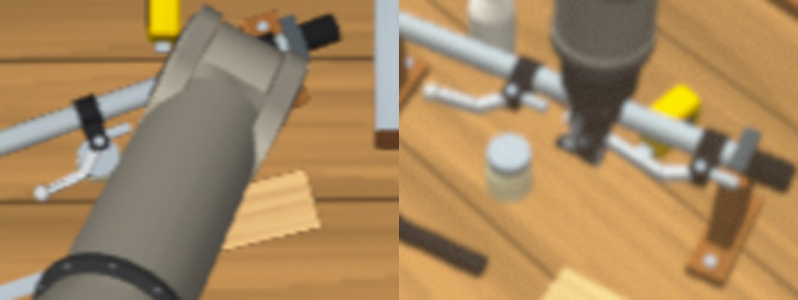

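The side view shows the lever close to the bar, with the fingers on its outer face only. I'll back off fully.

Call:
arm_command:
  increments:
    - [-0.01,-0.0035,0,0]
    - [-0.02,-0.007,0,0]
    - [-0.03,-0.011,0,0]
    - [-0.04,-0.016,0,0]
    - [-0.045,-0.019,0,0]

```text
t: 7.6
tcp_pos: [0.4935, -0.1894, 0.2061]
orientation: [[-0.251, 0.968, 0.001], [0.968, 0.251, 0.0], [0.0, 0.001, -1.0]]
force: [-1.0, 0.0, -0.2]
gripper_width: 0.0001
```

Call:
arm_command:
  increments:
    - [0,0,0,0]
    - [0,0,0,0]
    - [0,0,0,0]
    - [0,0,0,0]
    - [0,0,0,0]

```text
t: 8.02
tcp_pos: [0.4952, -0.1885, 0.2059]
orientation: [[-0.253, 0.968, 0.0], [0.968, 0.253, -0.0], [-0.0, 0.0, -1.0]]
force: [0.3, 0.1, -0.0]
gripper_width: 0.0001
```

```bash
python3 chk.py d; python3 - <<'E'
import cv2,numpy as np
a=cv2.imread("pics/top_d.png")[170:270,310:443];b=cv2.imread("pics/side_d.png")[180:280,275:408]
cv2.imwrite("pics/d2.png",np.hstack([cv2.resize(i,None,fx=3,fy=3,interpolation=2) for i in(a,b)]))
E
```

```text
t 8.3167 F [0.14 0.62 0.07] sd [0.44 0.35 0.42] Fx,Fy bar 0.33 0.54 tcp bar -0.1044 -0.0755 [ 0.4948433  -0.18880671  0.20585756]
9 ball -0.0463 -0.0718 -0.0256 -0.0361 -0.0009
```

View pics/d2.png

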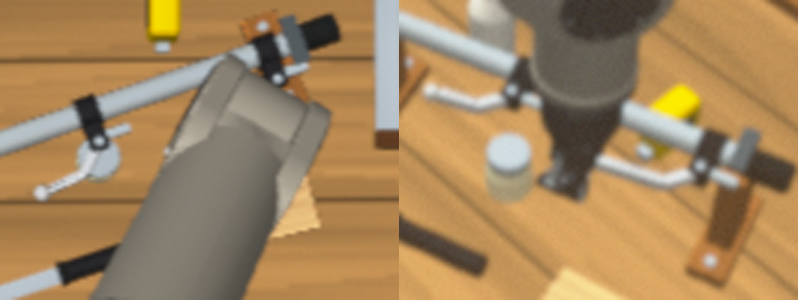

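Force is zero, and the ball edge is back at bar (−0.072, −0.036), as at the start. I'll return to the same commanded pose for the second press, gently.

Call:
arm_command:
  increments:
    - [0.005,0.0015,0,0]
    - [0.01,0.0035,0,0]
    - [0.013,0.005,0,0]
    - [0.015,0.0065,0,0]
    - [0.017,0.008,0,0]

```text
t: 8.73
tcp_pos: [0.512, -0.1808, 0.2058]
orientation: [[-0.252, 0.968, -0.0], [0.968, 0.252, -0.0], [-0.0, -0.0, -1.0]]
force: [-1.9, -2.3, 0.3]
gripper_width: 0.0001
```

Call:
arm_command:
  increments:
    - [0.003,0.0016,0,0]
    - [0.006,0.0032,0,0]
    - [0.009,0.0046,0,0]
    - [0.012,0.0058,0,0]
    - [0.015,0.0066,0,0]

```text
t: 9.15
tcp_pos: [0.5265, -0.1735, 0.2055]
orientation: [[-0.253, 0.968, -0.002], [0.968, 0.253, 0.001], [0.001, -0.001, -1.0]]
force: [-6.9, 2.3, 0.3]
gripper_width: -0.0002
```

Call:
arm_command:
  increments:
    - [0.003,0.001,0,0]
    - [0.006,0.002,0,0]
    - [0.008,0.003,0,0]
    - [0.01,0.0036,0,0]
    - [0.01,0.0036,0,0]

```text
t: 9.57
tcp_pos: [0.5364, -0.1696, 0.2054]
orientation: [[-0.253, 0.968, -0.002], [0.968, 0.253, 0.001], [0.002, -0.002, -1.0]]
force: [-7.9, 3.7, 1.6]
gripper_width: -0.0002
```

Call:
arm_command:
  increments:
    - [0.001,0.0003,0,0]
    - [0.002,0.0006,0,0]
    - [0.003,0.0008,0,0]
    - [0.003,0.0008,0,0]
    - [0.003,0.0008,0,0]

```text
t: 9.98
tcp_pos: [0.5385, -0.169, 0.2053]
orientation: [[-0.252, 0.968, -0.004], [0.968, 0.252, 0.002], [0.003, -0.003, -1.0]]
force: [-12.7, 5.5, 5.4]
gripper_width: 0.0002
```

```bash
python3 chk.py e; python3 - <<'E'
import cv2,numpy as np
a=cv2.imread("pics/top_e.png")[170:270,310:443];b=cv2.imread("pics/side_e.png")[180:280,275:408]
cv2.imwrite("pics/e2.png",np.hstack([cv2.resize(i,None,fx=3,fy=3,interpolation=2) for i in(a,b)]))
E
```

```text
t 10.2833 F [-12.32   4.73   5.03] sd [0.81 0.45 0.5 ] Fx,Fy bar -10.17 8.42 tcp bar -0.0567 -0.0706 [ 0.5384407  -0.16901799  0.20527784]
6 ball -0.0285 -0.0319 -0.0247 -0.0052 -0.0004
```

View pics/e2.png

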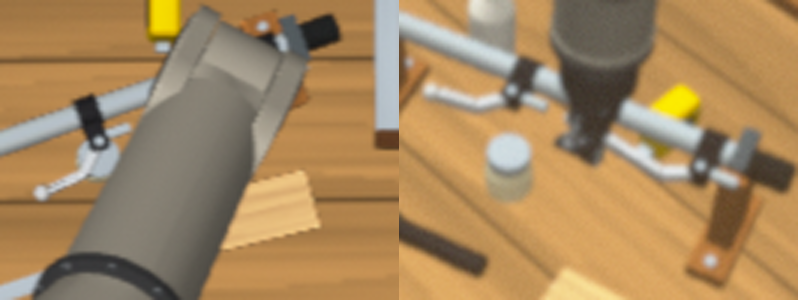

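Call:
arm_command:
  increments:
    - [0,0,0,0]
    - [0,0,0,0]
    - [0,0,0,0]
    - [0,0,0,0]
    - [0,0,0,0]

```text
t: 10.7
tcp_pos: [0.5384, -0.169, 0.2053]
orientation: [[-0.252, 0.968, -0.004], [0.968, 0.252, 0.002], [0.003, -0.003, -1.0]]
force: [-13.3, 4.5, 5.4]
gripper_width: 0.0002
```

```bash
python3 -c "
from rig import robot
s=robot.observe();print(s['t'],s['tcp_pos'],s['force']);print(robot.job_done())"
```

```text
10.7 [ 0.53843451 -0.16899938  0.20527067] [-13.26119968   4.53859908   5.43027246]
the job is handed in; nothing more can be done
None
```

I pressed the long brake lever to its stop with the back of the closed fingers, let it spring fully out, then pressed it to the stop again. I handed the job in at t = 10.7 s while still holding it there.

- **First press:** the force rose from about 6 N to 12 N and the tool stalled at 56.9 mm from the bar's axis. I had predicted about 56 mm for the stop.
- **Release:** the contact force dropped to about 0 N, and the lever's ball was back at its starting position in the top view.
- **Second press and hold:** the tool stalled at 56.7 mm with about 12 N square to the blade, steady over the last 0.7 s. There was also about 8 N of friction along the bar.
- **Not measured:** the arm hid the ball from the top camera while the lever was pressed. The stop is therefore judged from the force and position readings, plus the side view, and I did not measure the gap to the bar.
- **Surroundings:** nothing else appeared touched or moved in the last pictures.

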